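# Bring a drilling-jig carriage up against its flap stop

### The arm

A 6-joint arm with a two-finger parallel gripper is mounted at the origin on the work surface. World frame = base frame: x ahead of the robot, y to its left, z up, the work surface at z = 0. Lengths are in m, angles in rad, forces in N, time in s.
With the tool pointing down it reaches from about 0.3 to 0.825 m from the base axis. Payload 5.4 kg.
Tool frame: the origin (TCP) lies midway between the tips of the shut fingers; the grasp point (between the pads) lies 19 mm behind it; x points along the fingers, y is the direction in which the jaws open and shut, and the axes are right-handed (so a half turn about x gives the same grasp; the last joint's range is limited). The gripper opens to 92 mm and grips with 3 to 60 N. Pads are 20 mm wide; open, the fingers measure 128 mm over their backs; the gripper's body (75 mm by 189 mm) begins 69 mm behind the grasp point.
Start: joints at [1.079, 0.158, 1.597, -0, 1.386, -0.21], TCP at [0.16, 0.552, 0.215] pointing down, gripper open.
Joint ranges: [-2.91, 2.91], [-0.94, 2.29], [0.18, 2.7], [-1.29, 4.43], [0.17, 2.64], [-3, 3]. Speed limits (rad/s): [2.57, 2.57, 3.14, 3.14, 3.14, 3.14].

### API

Orientations are given as a 3x3 rotation matrix whose columns are the frame's x, y, z axes.
In Python, from cell import arm, cams gives the robot as it stands.
- The arm moves only by the shell command python3 -m crank 'ROWS' [FORCE]. ROWS is a JSON object of lists of equal length, an entry for each row: "grip": the closure, from -1 (fully open) to 1 (shut); "delta_pos": the shift along the tool's x, y, z in mm, a list of three; "turn": the turn, a rotation vector about the tool's x, y, z in rad, a list of three. In form: {"grip": [grip, ...], "delta_pos": [[dx, dy, dz], ...], "turn": [[wx, wy, wz], ...]}. A call has 1 to 20 rows; each row is the pose to reach, as a shift and turn from the pose measured when the call began, along the tool's axes at that moment; what a row does not reach only later rows make up. A row lasts 1/10 s, in which the tool goes at most 50 mm and 8.59 degrees, less where a joint would pass 70% of its speed; a pose out of reach is approached as far as the arm can. A call with a gripper value outside its range is refused whole. The fingers move at their own pace and stop on an object; FORCE is the grip in N (left out, the last holds). Time passes only in rows, so rows that repeat a pose let the fingers close. It gives the time, the measured TCP pose, the force and the opening at its end, in the units of the state.
- arm.get_state(): the state, without advancing time (a new reading comes with each control period).
- cams.capture(name): name is "scene" or "top" or "wrist"; returns (picture, depth): 480x640x3 uint8, red, green, blue; 480x640 float32, m along the optical axis (not along the pixel's ray), 0 where there is no reading.
- cams.calibration(name): a dict with "fov_y" (degrees; the focal length in pixels is half the picture's height over the tangent of half this angle, whatever the lens; pixels are square), "cx", "cy" (the principal point, pixels), "xyz" and "attitude" of the camera in the world. Camera axes: x right, y up, looking along -z (the intrinsics and any distortion apply to the point x, -y, -z); pixel columns grow to the right and rows downward; lengths in m; the calibration is good to about 2 mm. A picture is of the moment at which its call begins: read the wrist's pose just before it. calibration takes no time and is no camera call; for the wrist camera it gives the pose at the moment of the call.
- arm.sign_off(): hands the job in, once; it reports no verdict.
The state is a dict: "time_s": time; "qpos": joint angles; "joint_velocities": joint speeds; "tau": joint torques, N m; "eef_pos": TCP position; "tcp_rot": TCP orientation; "contact_force": force on the tool from outside, world axes, zero at the start; "moment": the same for the moment, N m; "width": finger opening in m.
Only numpy, scipy, OpenCV 4.12 (cv2) and the standard library are available. Lean on these libraries where they do the work, as an engineer would, in place of code of your own. Each camera call takes 0.05 s, during which the arm holds its last target.

### The job

The sliding carriage of the shelf-drilling jig has been left on the wrong side of its one-way flap stop. With its black handle, draw it back under the flap until it is well clear and the flap has dropped again, then bring it up to the flap's set screw from that side and press it gently home, with about 10 N at the handle, so that the flap lies flush against its backing plate and the handle's play is taken up towards the stop; then let go. The stop clip is only held by friction: do not shove it off its setting, and leave the things lying around the jig alone.

Things in the scene. Friction and masses are not known exactly. Their poses are not given: they have to be found in the camera images.
- jig: Fixed wooden baseboard 200 mm (x) by 420 mm (y), 18 mm thick, carrying a shelf board, a low steel rail and a 60 mm high aluminium rail. Origin at table height, 10 mm in +x from the board's centre. Its level y axis is the carriage's slide direction; +y is 'towards the stop', the direction of the final approach. Carriage, handle and clip have the same axes.
- carriage: Dark steel plate 106 x 76 mm, top at 50 mm, sliding along y with 4 N of drag, up to 160 mm either way from the jig's middle; stays where left. On it stands the dog, a steel block 20 mm (x) x 14 mm (y), top at 86 mm, centred at x = +4 mm, y = 0. Origin at table height on the jig's x = 0 line. Starts on the +y side of the flap.
- dog_face (a point): Centre of the part of the dog's flat +y face that meets the set screw, 80 mm above the table: 7 mm in +y from the carriage origin.
- handle_grip (a point): Grip centre, 106 mm up, of the black handle, a block 30 (x) x 26 (y) x 52 mm, from 76 to 128 mm up. Its foot has play between two lugs (62 mm high) on the carriage: it slides 14 mm along y with 0.6 N of rub before it drags the carriage. In the carriage frame this point is at x = -46 mm, y = -7 mm (play taken up in -y) to +7 mm (play taken up in +y).
- stop_face (a point): On the stop clip: centre of the flap's -y face, 80 mm up, as it lies when flush on its backing plate. The grey clip, 40 mm long (y), top at 125 mm, sits on the aluminium rail and reaches from x = +82 to -9 mm in the jig frame. It slips if its flap is pressed with over about 10 N along y (14 N at the handle, with the carriage's drag). It must not shift by over 1.5 mm.
- flap: Steel flap 24 mm wide, 42 mm long, hinged under the clip's arm. Origin on the hinge, 114 mm up. z is vertical when flush on its plate; free, it hangs 0.13 rad off, towards -y. A dog drawn to -y lifts it and passes; it drops once dog_face is 45 mm beyond stop_face. It cannot swing to +y past flush. A set screw's 12 mm head stands 5 to 16 mm off its -y face, as last adjusted: feel for it.
- jar: Closed glass jar, 68 mm across, 90 mm high, standing loose: bystander. Origin under its centre.
- tape: Roll of tape, 100 mm across, 45 mm high, lying loose: bystander. Origin under its centre.
- driver: Screwdriver lying loose: bystander.
- tray: Open grey tray 120 x 160 x 50 mm, loose: bystander. Origin under its centre.

How it is judged:
On the way, in this order (a step that is already met when the one before it is completed fails the run):
1. the carriage is drawn back past the flap: the dog's face is at least 30 mm beyond the stop face and the flap has dropped again (within 0.3 rad of flush) (y of dog_face in the frame of stop_face below -0.03 m and angle between flap's own z axis and vertical below 0.3 rad), for 0.2 s.
2. the dog presses the flap's screw with at least 3 N, from that side, the flap flush within 0.05 rad and the handle's play taken up towards the stop (contact force between carriage and flap above 3 N and angle between flap's own z axis and vertical below 0.05 rad and y of handle_grip in the frame of carriage above 0.0055 m and y of dog_face in the frame of stop_face below -0.002 m), for 0.1 s.
At the end, for the whole second after the job is handed in: The carriage stands on the -y side of the flap, 2 to 20 mm from the stop face, and holds the flap flush on its plate (within 0.05 rad); the handle rests at least 4.5 mm of its 7 mm towards +y; the clip is within 1.5 mm of its setting; the carriage is at rest (y of dog_face in the frame of stop_face between -0.02 and -0.002 m and angle between flap's own z axis and vertical below 0.05 rad and y of handle_grip in the frame of carriage above 0.0045 m and distance of stop_face from where it was at the start of the episode below 0.0015 m and linear speed of carriage below 0.005 m/s); the robot touches nothing.
It fails at once if the stop clip is shoved more than 1.5 mm off its setting (distance of stop_face from where it was at the start of the episode above 0.0015 m).
It fails at once if a bystander is moved more than 20 mm (distance of any of jar, tape, driver, tray from where it was at the start of the episode above 0.02 m).
It also fails if it takes over 48 s, if anything falls off the work surface, if the arm or the gripper's body presses on something with over 40 N, if the wrist force passes 120 N, or if a joint passes its speed limit or range.

## Working session

There is one attempt and no reset: what is moved stays moved. The work goes in short steps, Python scripts to look and compute and a shell command to move; the robot and the scene stay as the last step left them, time stands still between calls to the robot, and variables do not carry over. Pictures are saved under pics/ and viewed, and the job is handed in when it is done.

```bash
ls; mkdir -p pics
python3 - <<'E'
from cell import arm,cams
import cv2,numpy as np
s=arm.get_state(); print(s)
for n in ("scene","top"):
    p,d=cams.capture(n); cv2.imwrite(f"pics/{n}0.png",p[:,:,::-1]); np.savez(f"{n}0.npz",p=p,d=d)
    print(n,cams.calibration(n))
E
```

```text
pics
{'time_s': 0.0, 'qpos': array([ 1.07887278e+00,  1.59073137e-01,  1.59822594e+00,  8.08634826e-06,
        1.38620213e+00, -2.10117247e-01]), 'joint_velocities': array([ 0.00025912, -0.00184359,  0.00072633,  0.000754  ,  0.00146937,
       -0.00208739]), 'tau': array([-9.26111024e-04, -3.85573483e+01, -3.22105551e+01,  7.00210570e-02,
        3.81304964e-02, -1.60820468e-04]), 'eef_pos': array([0.15962583, 0.55174392, 0.21360855]), 'tcp_rot': array([[-9.08460615e-04,  2.78091735e-01,  9.60554091e-01],
       [-1.67849777e-03,  9.60552710e-01, -2.78092923e-01],
       [-9.99998179e-01, -1.86492437e-03, -4.05847948e-04]]), 'contact_force': array([0.64676979, 0.32774884, 0.06309332]), 'moment': array([-0.00253564,  0.09586948,  0.03665775]), 'width': 0.09133748437894483}
scene {'fov_y': 53.87563857488322, 'cx': 322.7050811283481, 'cy': 236.50471896061006, 'xyz': array([ 0.98210185, -0.63839835,  0.69009828]), 'attitude': array([[ 0.78542139, -0.40100325,  0.47149723],
       [ 0.61881921,  0.52505835, -0.58427435],
       [-0.01326764,  0.75067311,  0.66054057]])}
top {'fov_y': 47.47076809010454, 'cx': 317.6255424228429, 'cy': 242.91376954701283, 'xyz': array([ 0.43567136, -0.08936383,  1.06387699]), 'attitude': array([[ 0.01378838,  0.99158356, -0.12873202],
       [-0.99982235,  0.0153271 ,  0.01096991],
       [ 0.01285067,  0.1285579 ,  0.99161874]])}
```

View pics/scene0.png

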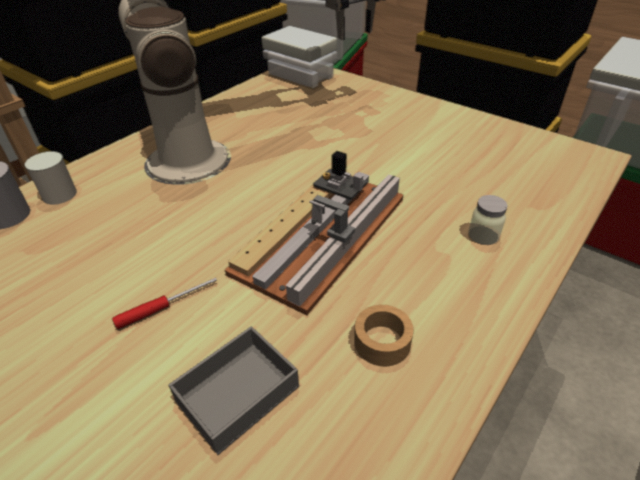

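View pics/top0.png

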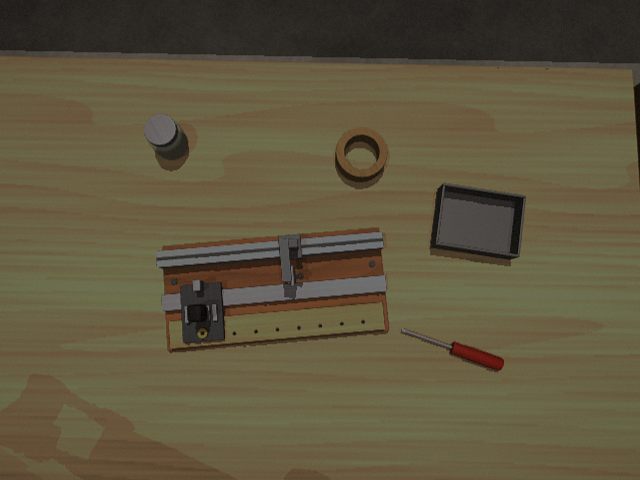

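The scene picture shows the carriage with the black handle at (339,160), the clip at (335,215). In the top view the handle is at (198,312), carriage (202,312), clip (290,265), jar (163,133), tape (361,155), tray (480,222) and driver (455,347). Next I measure them by depth.

```bash
cat > h.py <<'E'
import numpy as np
def cloud(d,c):
    h,w=d.shape; f=h/2/np.tan(np.radians(c['fov_y'])/2)
    v,u=np.mgrid[:h,:w]
    P=np.stack([(u-c['cx'])/f*d,-(v-c['cy'])/f*d,-d],-1)
    return P@np.array(c['attitude']).T+np.array(c['xyz'])
E
python3 - <<'E'
from cell import cams
from h import *
import cv2
for n in("scene","top"):
    z=np.load(n+"0.npz");W=cloud(z['d'],cams.calibration(n)); np.save(n+"W.npy",W)
    ok=z['d']>0
    H=W[...,2]
    m=ok&(W[...,0]>.2)&(W[...,0]<.8)&(abs(W[...,1])<.5)
    print(n,"table z",np.median(H[m]))
    # wood baseboard+rails: points z>0.01 near jig
    roi=m&(W[...,1]>-.3)&(W[...,1]<.35)&(W[...,0]<.5)&(H>.010)
    pts=W[roi]; print(len(pts),pts.min(0),pts.max(0))
    r=cv2.minAreaRect(pts[:,:2].astype(np.float32)); print("rect all",r)
    b=z['p'].astype(int).max(-1)
    hd=roi&(H>.11)
    print("high pts"); 
    k,l=cv2.connectedComponents(hd.astype(np.uint8))
    for i in range(1,k):
        q=W[l==i]
        if len(q)>5: print(len(q),q.mean(0),q.min(0),q.max(0))
z=np.load("top0.npz");W=np.load("topW.npy")
c=cv2.resize(z['p'][220:360,150:400,::-1],None,fx=3.2,fy=3.2,interpolation=cv2.INTER_CUBIC);cv2.imwrite("pics/topc.png",cv2.convertScaleAbs(c,alpha=1.8))
h=np.clip(W[220:360,150:400,2]/.14*255,0,255).astype(np.uint8)
cv2.imwrite("pics/toph.png",cv2.applyColorMap(cv2.resize(h,None,fx=3.2,fy=3.2,interpolation=0),cv2.COLORMAP_JET))
E
```

```text
scene table z -0.0005814119194576528
6479 [ 0.37719299 -0.29901822  0.01010043] [0.49999119 0.18888697 0.12993188]
rect all ((0.44473811984062195, -0.05493763089179993), (0.12343551218509674, 0.48267391324043274), 2.9944286346435547)
high pts
158 [0.43622816 0.09987857 0.12129453] [0.41936814 0.08976078 0.1104635 ] [0.44811995 0.11761037 0.12993188]
60 [ 0.49342103 -0.05637625  0.11988094] [ 0.48366358 -0.06454711  0.11165342] [ 0.49995158 -0.04132857  0.12626457]
top table z 0.000793640031287679
13725 [ 0.36431444 -0.29999811  0.01035123] [0.49998355 0.19179775 0.13307713]
rect all ((0.44697487354278564, -0.05388303101062775), (0.13597795367240906, 0.4849999248981476), 3.6684770584106445)
high pts
85 [ 0.49408897 -0.04991914  0.12211038] [ 0.48609587 -0.05989359  0.11562451] [ 0.4999748 -0.0391947  0.1294178]
291 [0.43504441 0.10703157 0.12611178] [0.42044926 0.09477646 0.11062741] [0.44969181 0.12128182 0.13307713]
```

Run:
```python
import numpy as np
z=np.load("top0.npz");print((z['d']==0).mean())
W=np.load("topW.npy")
for v,u in((312,198),(288,300),(246,290),(325,250),(150,330)):print(v,u,W[v,u])
```

```text
0.003984375
312 198 [0.43585812 0.1014136  0.12884715]
288 300 [ 0.48291404 -0.0689403   0.04255497]
246 290 [ 0.55143401 -0.0519693   0.12493824]
325 250 [0.41317987 0.02318833 0.0334635 ]
150 330 [ 0.76138628 -0.12329588  0.00370343]
```

Run:
```python
from h import *
import cv2
for n in("scene","top"):
    W=np.load(n+"W.npy");H=W[...,2]
    m=(W[...,0]>.3)&(W[...,0]<.62)&(W[...,1]>-.27)&(W[...,1]<.25)
    roi=m&(H>.012)
    k,l,st,_=cv2.connectedComponentsWithStats(roi.astype(np.uint8)); i=1+np.argmax(st[1:,4]); q=W[l==i]
    print(n,q.min(0),q.max(0)); r=cv2.minAreaRect(q[:,:2].astype(np.float32)); print("jig rect",r)
    al=m&(H>.055)&(H<.066)&(W[...,0]>.5); q=W[al]; print("alu rail rect",cv2.minAreaRect(q[:,:2].astype(np.float32)),len(q), np.polyfit(q[:,1],q[:,0],1))
    for nm,lo,hi,ya,yb in(("handle top",.122,.14,.05,.2),("clip top",.119,.131,-.12,.03),("carr top",.046,.054,.04,.2)):
        q=W[m&(H>lo)&(H<hi)&(W[...,1]>ya)&(W[...,1]<yb)]
        if nm=="carr top": q=q[q[:,0]<.50]
        print(nm,len(q),np.median(q,0),q.min(0),q.max(0),cv2.minAreaRect(q[:,:2].astype(np.float32)))
```

```text
scene [ 0.37719299 -0.24301594  0.01200657] [0.60360317 0.19457005 0.12993188]
jig rect ((0.4841550588607788, -0.022937938570976257), (0.19938276708126068, 0.4239313304424286), 5.695499897003174)
alu rail rect ((0.5534982085227966, -0.015582650899887085), (0.04264001175761223, 0.42187127470970154), 4.941960334777832) 1812 [-0.10577567  0.55145925]
handle top 83 [0.43480236 0.10017597 0.12577118] [0.41967992 0.09110242 0.12212096] [0.44811995 0.11761037 0.12993188] ((0.43378692865371704, 0.10354139655828476), (0.027634819969534874, 0.025155028328299522), 7.635959625244141)
clip top 283 [ 0.53476306 -0.05089111  0.12301757] [ 0.48902411 -0.06868378  0.11906052] [ 0.56460709 -0.03543975  0.12626457] ((0.5268268585205078, -0.053434550762176514), (0.0757165476679802, 0.032904088497161865), 2.5881593227386475)
carr top 518 [0.44632421 0.09185072 0.04876161] [0.37891992 0.0643657  0.04604099] [0.49296611 0.14925568 0.05399848] ((0.4372411370277405, 0.10589371621608734), (0.11118241399526596, 0.0777938961982727), 6.27426290512085)
top [ 0.36431444 -0.23699606  0.01202517] [0.60477338 0.19890
[... 281 characters left out ...]
525512 ]
handle top 263 [0.43426473 0.10800949 0.12733394] [0.42044926 0.0953195  0.12211944] [0.44944456 0.12128182 0.13307713] ((0.4349536597728729, 0.10830093175172806), (0.02875451371073723, 0.02573835663497448), 0.8531978726387024)
clip top 506 [ 0.53387365 -0.045448    0.12463225] [ 0.48778121 -0.06403106  0.11919084] [ 0.56622373 -0.03261886  0.12995177] ((0.5268055200576782, -0.04931188374757767), (0.07846760749816895, 0.031211918219923973), 1.8262591361999512)
carr top 1670 [0.43914781 0.10603149 0.05001638] [0.38119045 0.06817297 0.04600189] [0.49162506 0.15327084 0.05397085] ((0.43674054741859436, 0.11126530170440674), (0.10584359616041183, 0.07712607085704803), 6.299576282501221)
```

View pics/topc.png

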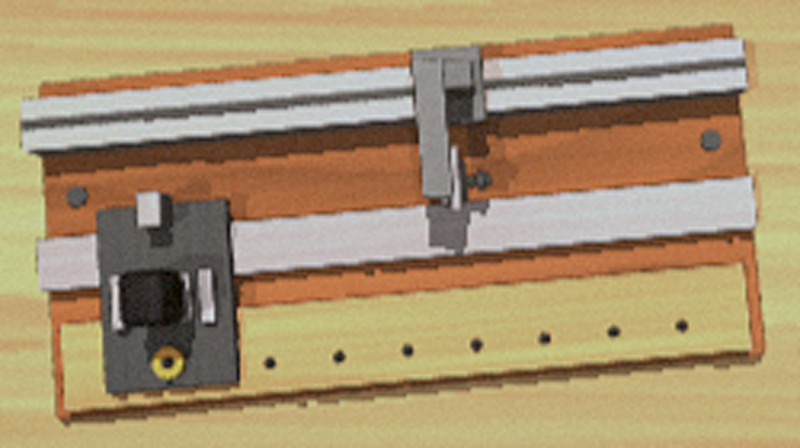

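View pics/toph.png

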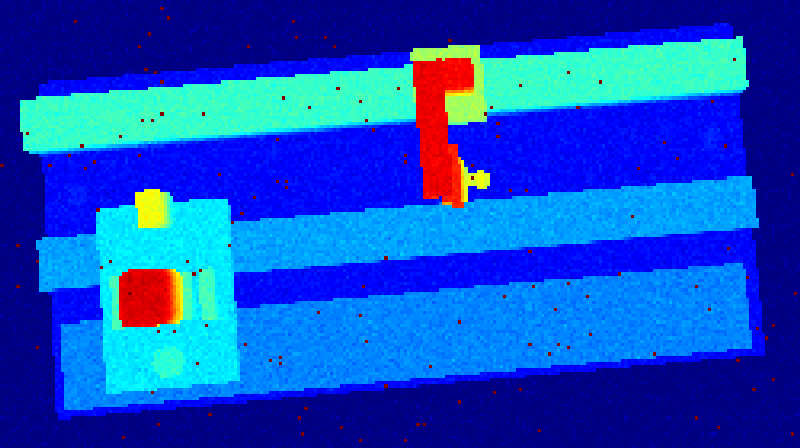

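In the zoom the clip arm is at (435,120), the flap edge at (457,180), the set screw head at (482,180), the handle at (150,298) and the dog at (150,208). The jig is yawed about +5.9°. I'll move above the handle with the jaws turned along the slide direction.

```bash
python3 -m crank '{"grip":[-1,-1,-1,-1,-1,-1,-1,-1,-1,-1,-1,-1,-1,-1,-1,-1],"delta_pos":[[0,-30,33],[0,-60,66],[0,-90,99],[0,-120,132],[0,-150,165],[0,-180,198],[0,-210,231],[0,-240,265],[0,-270,298],[0,-300,331],[0,-325,360],[0,-345,380],[0,-352,388],[0,-352,388],[0,-352,388],[0,-352,388]],"turn":[[-0.03,0,0],[-0.06,0,0],[-0.1,0,0],[-0.14,0,0],[-0.18,0,0],[-0.22,0,0],[-0.26,0,0],[-0.3,0,0],[-0.34,0,0],[-0.36,0,0],[-0.384,0,0],[-0.384,0,0],[-0.384,0,0],[-0.384,0,0],[-0.384,0,0],[-0.384,0,0]]}'
python3 - <<'E'
from cell import arm,cams
from h import *
import cv2
print(arm.get_state()['contact_force'],arm.get_state()['tcp_rot'].round(4))
c=cams.calibration("wrist"); p,d=cams.capture("wrist"); cv2.imwrite("pics/w0.png",p[:,:,::-1]); W=cloud(d,c); np.savez("w0.npz",p=p,d=d,W=W)
y=np.radians(5.87);R=np.array([[np.cos(y),-np.sin(y)],[np.sin(y),np.cos(y)]])
for n,W in(("wrist",W),("top",np.load("topW.npy")),("scene",np.load("sceneW.npy"))):
    J=(W[...,:2]-np.array([.4947,-.018]))@R; H=W[...,2]
    def rep(nm,m):
        q=J[m]
        if len(q): print(n,nm,len(q),np.percentile(q,[2,50,98],axis=0).round(4).tolist(),np.median(H[m]).round(4))
    rep("handle",(H>.122)&(H<.132)&(J[...,1]>.08)&(J[...,1]<.18)&(J[...,0]<-.02)&(J[...,0]>-.08))
    rep("dog",(H>.082)&(H<.09)&(J[...,1]>.08)&(J[...,1]<.18)&(abs(J[...,0])<.03))
    rep("plate",(H>.046)&(H<.054)&(J[...,1]>.06)&(J[...,1]<.2)&(J[...,0]<0.005)&(J[...,0]>-.12))
    rep("arm",(H>.119)&(H<.131)&(abs(J[...,1])<.1)&(J[...,0]<.03)&(J[...,0]>-.03))
    rep("screw",(H>.06)&(H<.1)&(J[...,1]>-.09)&(J[...,1]<-0.02)&(J[...,0]<.04)&(J[...,0]>-.03))
E
```

```text
time_s: 1.7
eef_pos: [0.4338, 0.107, 0.2141]
tcp_rot: [[-0.001, -0.104, 0.995], [-0.001, 0.995, 0.104], [-1.0, -0.001, -0.001]]
contact_force: [-0.3, -0.6, -0.8]
width: 0.092
[-0.34976193 -0.58042887 -0.76628941] [[-0.0012 -0.1037  0.9946]
 [-0.0011  0.9946  0.1037]
 [-1.     -0.001  -0.0013]]
wrist handle 1301 [[-0.063, 0.118], [-0.05, 0.1305], [-0.0357, 0.1425]] 0.1273
wrist dog 342 [[-0.0087, 0.126], [0.0005, 0.1322], [0.0101, 0.1393]] 0.0856
wrist plate 5903 [[-0.0988, 0.0956], [-0.0637, 0.1367], [0.0029, 0.1692]] 0.0497
wrist arm 915 [[-0.0088, -0.0378], [0.005, -0.0286], [0.0255, -0.022]] 0.1245
wrist screw 402 [[-0.0114, -0.054], [0.0025, -0.0398], [0.0382, -0.0309]] 0.0815
top handle 260 [[-0.0603, 0.1196], [-0.0467, 0.1314], [-0.0323, 0.1445]] 0.1273
top dog 93 [[-0.0061, 0.1274], [0.004, 0.1337], [0.0131, 0.1407]] 0.0861
top plate 1616 [[-0.0957, 0.0971], [-0.0467, 0.1288], [0.0029, 0.1712]] 0.05
top arm 220 [[-0.0082, -0.0396], [0.0108, -0.0293], [0.0294, -0.0211]] 0.1246
top screw 81 [[-0.0077, -0.0561], [0.0057, -0.0457], [0.0396, -0.0364]] 0.0824
scene handle 83 [[-0.0616, 0.1155], [-0.047, 0.1237], [-0.0355, 0.1387]] 0.1258
scene dog 38 [[-0.0097, 0.123], [0.0007, 0.1296], [0.0094, 0.1367]] 0.0842
scene plate 500 [[-0.0983, 0.0921], [-0.0361, 0.1135], [0.0036, 0.1621]] 0.0487
scene arm 121 [[-0.0079, -0.0415], [0.0109, -0.0354], [0.0291, -0.0242]] 0.1233
scene screw 168 [[-0.0106, -0.0602], [0.0047, -0.0454], [0.0392, -0.0364]] 0.0834
```

View pics/w0.png

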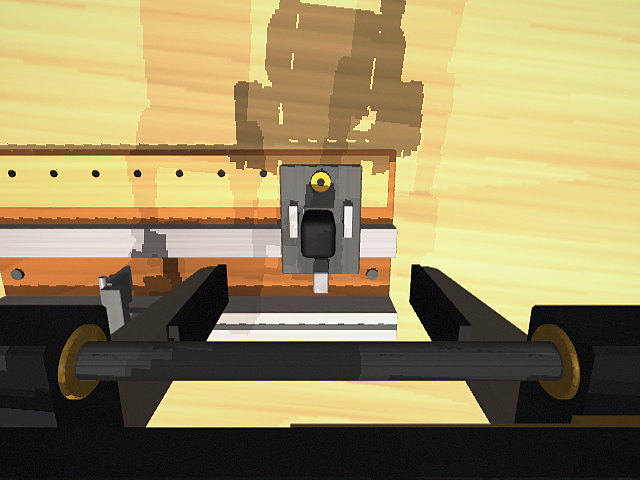

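The wrist view shows the handle at (318,233), centred between the fingers (columns 228–412). Descend 127 mm and grip.

```bash
python3 -m crank '{"grip":[-1,-1,-1,-1,-1,-1,-1,0,0.3,0.5,0.7,1,1,1,1],"delta_pos":[[25,0,0],[55,0,0],[85,0,0],[110,0,0],[123,0,0],[127,0,0],[127,0,0],[127,0,0],[127,0,0],[127,0,0],[127,0,0],[127,0,0],[127,0,0],[127,0,0],[127,0,0]],"turn":[[0,0,0],[0,0,0],[0,0,0],[0,0,0],[0,0,0],[0,0,0],[0,0,0],[0,0,0],[0,0,0],[0,0,0],[0,0,0],[0,0,0],[0,0,0],[0,0,0],[0,0,0]]}' 20
```

```text
time_s: 3.25
eef_pos: [0.4337, 0.1068, 0.0871]
tcp_rot: [[-0.001, -0.104, 0.995], [-0.001, 0.995, 0.104], [-1.0, -0.001, -0.001]]
contact_force: [0.3, 0.0, -0.5]
width: 0.03
```

```bash
python3 -m crank '{"grip":[1,1,1,1,1,1,1,1,1,1,1,1],"delta_pos":[[0,0,0],[0,0,0],[0,-3,0],[0,-7,0],[0,-12,0],[0,-18,0],[0,-24,0],[0,-31,0],[0,-38,0],[0,-45,0],[0,-52,0],[0,-60,0]],"turn":[[0,0,0],[0,0,0],[0,0,0],[0,0,0],[0,0,0],[0,0,0],[0,0,0],[0,0,0],[0,0,0],[0,0,0],[0,0,0],[0,0,0]]}'
```

```text
time_s: 4.45
eef_pos: [0.4399, 0.0466, 0.0871]
tcp_rot: [[-0.001, -0.104, 0.995], [-0.001, 0.995, 0.104], [-1.0, -0.001, -0.001]]
contact_force: [1.1, 4.3, -1.1]
width: 0.026
```

```bash
python3 -m crank '{"grip":[1,1,1,1,1,1,1,1,1,1,1,1,1,1,1,1,1],"delta_pos":[[0,-6,0],[0,-12,0],[0,-18,0],[0,-24,0],[0,-30,0],[0,-35,0],[0,-40,0],[0,-45,0],[0,-50,0],[0,-55,0],[0,-60,0],[0,-65,0],[0,-70,0],[0,-75,0],[0,-80,0],[0,-85,0],[0,-90,0]],"turn":[[0,0,0],[0,0,0],[0,0,0],[0,0,0],[0,0,0],[0,0,0],[0,0,0],[0,0,0],[0,0,0],[0,0,0],[0,0,0],[0,0,0],[0,0,0],[0,0,0],[0,0,0],[0,0,0],[0,0,0]]}'
python3 -m crank '{"grip":[1,1,1,1,1,1,1,1,1,1,1,1],"delta_pos":[[0,-4,0],[0,-8,0],[0,-12,0],[0,-16,0],[0,-20,0],[0,-24,0],[0,-28,0],[0,-32,0],[0,-36,0],[0,-40,0],[0,-44,0],[0,-48,0]],"turn":[[0,0,0],[0,0,0],[0,0,0],[0,0,0],[0,0,0],[0,0,0],[0,0,0],[0,0,0],[0,0,0],[0,0,0],[0,0,0],[0,0,0]]}'
python3 -m crank '{"grip":[1,1,1,1,1,1,1,1,1,1,1,1,1],"delta_pos":[[0,-5,0],[0,-10,0],[0,-15,0],[0,-20,0],[0,-25,0],[0,-30,0],[0,-35,0],[0,-40,0],[0,-45,0],[0,-50,0],[0,-50,0],[0,-50,0],[0,-50,0]],"turn":[[0,0,0],[0,0,0],[0,0,0],[0,0,0],[0,0,0],[0,0,0],[0,0,0],[0,0,0],[0,0,0],[0,0,0],[0,0,0],[0,0,0],[0,0,0]]}'
python3 - <<'E'
from cell import arm,cams
from h import *
import cv2
for n in("wrist","top","scene"):
    c=cams.calibration(n); p,d=cams.capture(n); W=cloud(d,c); np.savez(n+"1.npz",p=p,d=d,W=W)
    if n!="wrist":
        a={"top":(230,340,220,420),"scene":(140,320,220,430)}[n]
        p=cv2.resize(p[a[0]:a[1],a[2]:a[3]],None,fx=3.7 if n=="top" else 3.3,fy=3.7 if n=="top" else 3.3,interpolation=cv2.INTER_CUBIC)
    cv2.imwrite(f"pics/{n}1.png",cv2.convertScaleAbs(p[:,:,::-1],alpha=1.3))
E
```

```text
time_s: 6.15
eef_pos: [0.4493, -0.0433, 0.0871]
tcp_rot: [[-0.001, -0.104, 0.995], [-0.001, 0.995, 0.104], [-1.0, -0.001, -0.001]]
contact_force: [2.7, 5.0, -1.7]
width: 0.0258
time_s: 7.35
eef_pos: [0.4543, -0.0912, 0.0871]
tcp_rot: [[-0.001, -0.104, 0.995], [-0.001, 0.995, 0.104], [-1.0, -0.0, -0.001]]
contact_force: [2.6, 5.3, -1.4]
width: 0.0261
time_s: 8.65
eef_pos: [0.4595, -0.1415, 0.0871]
tcp_rot: [[-0.001, -0.104, 0.995], [-0.002, 0.995, 0.104], [-1.0, -0.002, -0.001]]
contact_force: [3.3, 0.2, -4.5]
width: 0.0261
```

View pics/wrist1.png

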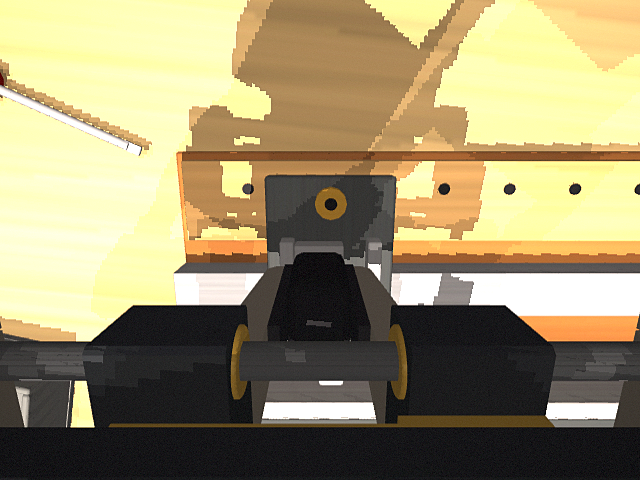

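View pics/top1.png

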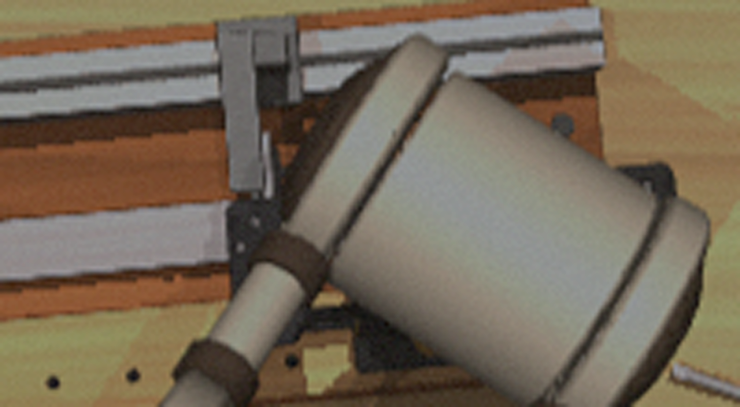

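View pics/scene1.png

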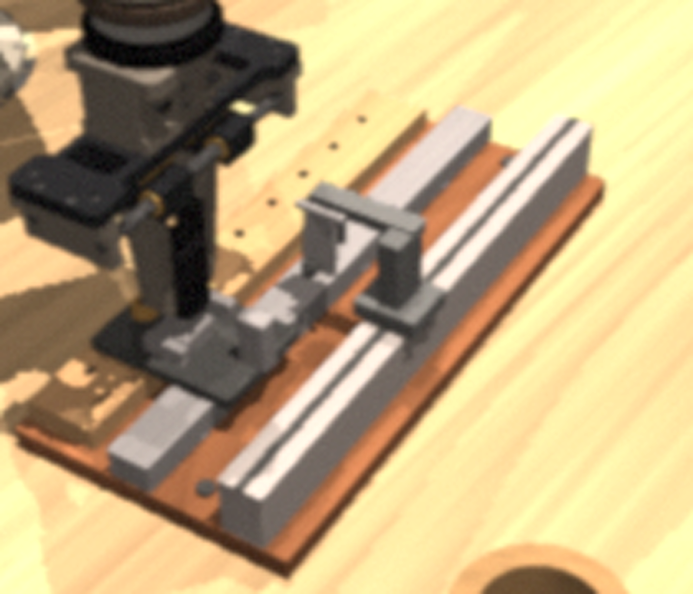

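Run:
```python
from h import *
import cv2
y=np.radians(5.87);R=np.array([[np.cos(y),-np.sin(y)],[np.sin(y),np.cos(y)]])
for n in("top","scene"):
  A=np.load(n+"0.npz");B=np.load(n+"1.npz")
  for t,W in((0,np.load(n+"W.npy")),(1,B['W'])):
    J=(W[...,:2]-np.array([.4947,-.018]))@R; H=W[...,2]
    for nm,m in (("arm",(H>.119)&(H<.131)&(J[...,1]>-.08)&(J[...,1]<0)&(J[...,0]>-.02)&(J[...,0]<.09)),("foot",(H>.064)&(H<.08)&(J[...,1]>-.08)&(J[...,1]<.02)&(J[...,0]>.05)&(J[...,0]<.09)),
     ("flap",(H>.07)&(H<.112)&(J[...,1]>-.08)&(J[...,1]<-.0)&(J[...,0]>-.02)&(J[...,0]<.04))):
        q=J[m]; print(n,t,nm,len(q),q.mean(0).round(4),np.percentile(q[:,1],[3,97]).round(4))
  s=(230,300,270,315) if n=="top" else (190,240,300,360)
  g=[cv2.cvtColor(Z['p'],cv2.COLOR_RGB2GRAY)[s[0]:s[1],s[2]:s[3]].astype(np.float32) for Z in(A,B)]
  print(cv2.phaseCorrelate(g[0],g[1],cv2.createHanningWindow(g[0].shape[::-1],cv2.CV_32F)))
A=np.load("scene0.npz");B=np.load("scene1.npz")
cv2.imwrite("pics/cmp.png",cv2.resize(np.hstack([Z['p'][180:250,290:370,::-1] for Z in(A,B)]),None,fx=5,fy=5,interpolation=cv2.INTER_CUBIC))
```

```text
top 0 arm 506 [ 0.034  -0.0316] [-0.0494 -0.0212]
top 0 foot 142 [ 0.07   -0.0425] [-0.0595 -0.0177]
top 0 flap 78 [ 0.0106 -0.0464] [-0.0556 -0.0345]
top 1 arm 507 [ 0.0338 -0.0316] [-0.0493 -0.0212]
top 1 foot 143 [ 0.07   -0.0411] [-0.0567 -0.0175]
top 1 flap 49 [ 0.0159 -0.0442] [-0.0548 -0.0374]
((0.4663411374574089, -0.036539229969747566), 0.7109208651530889)
scene 0 arm 283 [ 0.0338 -0.0362] [-0.054  -0.0246]
scene 0 foot 215 [ 0.069  -0.0473] [-0.0621 -0.0232]
scene 0 flap 225 [ 0.0061 -0.0456] [-0.0591 -0.0365]
scene 1 arm 282 [ 0.0339 -0.0364] [-0.0547 -0.025 ]
scene 1 foot 216 [ 0.0689 -0.0472] [-0.062 -0.023]
scene 1 flap 227 [ 0.0061 -0.0456] [-0.0587 -0.0363]
((-0.059104756562355476, 0.012991472388904413), 0.877107874472936)
```

View pics/cmp.png

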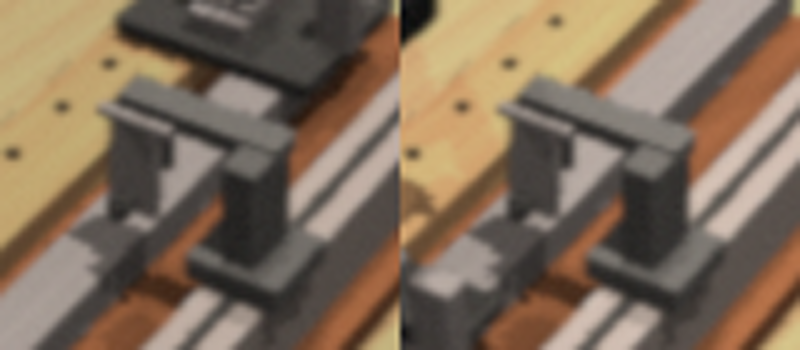

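The clip has not moved in either camera (left and right crops match, flap hanging again at (138,165)), and step 1 holds. Now I approach in +y, first taking up the play and closing most of the gap.

```bash
python3 -m crank '{"grip":[1,1,1,1,1,1,1,1,1,1,1,1,1],"delta_pos":[[0,3,0],[0,7,0],[0,11,0],[0,15,0],[0,20,0],[0,25,0],[0,30,0],[0,35,0],[0,39,0],[0,42,0],[0,44,0],[0,46,0],[0,48,0]],"turn":[[0,0,0],[0,0,0],[0,0,0],[0,0,0],[0,0,0],[0,0,0],[0,0,0],[0,0,0],[0,0,0],[0,0,0],[0,0,0],[0,0,0],[0,0,0]]}'
python3 - <<'E'
from cell import arm,cams
from h import *
import cv2
print(arm.get_state()['eef_pos'],arm.get_state()['contact_force'])
p,d=cams.capture("scene");W=cloud(d,cams.calibration("scene"));np.savez("scene2.npz",p=p,d=d,W=W)
cv2.imwrite("pics/s2.png",cv2.resize(p[180:280,270:370,::-1],None,fx=6,fy=6,interpolation=cv2.INTER_CUBIC))
E
```

```text
time_s: 10.1
eef_pos: [0.4546, -0.0938, 0.0871]
tcp_rot: [[-0.001, -0.104, 0.995], [-0.003, 0.995, 0.104], [-1.0, -0.003, -0.001]]
contact_force: [3.3, -4.4, -6.6]
width: 0.0261
[ 0.45457065 -0.09382693  0.08711847] [ 3.2946213  -4.40029591 -6.56993094]
```

View pics/s2.png

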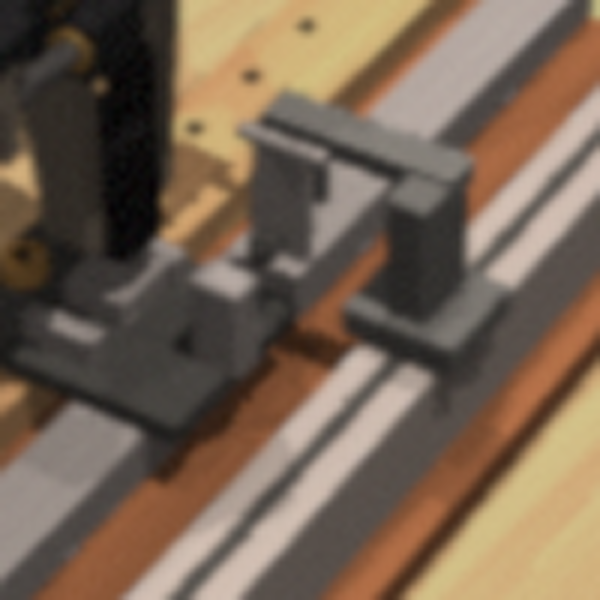

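Dog at (230,280), screw head at about (265,250): a small gap remains, drag reads about 4.4 N. I continue slowly.

```bash
python3 -m crank '{"grip":[1,1,1,1,1,1],"delta_pos":[[0,1,0],[0,2,0],[0,3,0],[0,4,0],[0,5,0],[0,6,0]],"turn":[[0,0,0],[0,0,0],[0,0,0],[0,0,0],[0,0,0],[0,0,0]]}'
python3 -m crank '{"grip":[1,1,1,1],"delta_pos":[[0,1,0],[0,2,0],[0,3,0],[0,3.5,0]],"turn":[[0,0,0],[0,0,0],[0,0,0],[0,0,0]]}'
```

```text
time_s: 10.75
eef_pos: [0.454, -0.0879, 0.0871]
tcp_rot: [[-0.001, -0.104, 0.995], [-0.003, 0.995, 0.104], [-1.0, -0.003, -0.001]]
contact_force: [4.1, -3.9, -5.8]
width: 0.0256
time_s: 11.15
eef_pos: [0.4536, -0.0847, 0.0871]
tcp_rot: [[-0.001, -0.104, 0.995], [-0.004, 0.995, 0.104], [-1.0, -0.004, -0.001]]
contact_force: [3.7, -3.6, -4.7]
width: 0.0258
```

```bash
for i in 1; do python3 -m crank '{"grip":[1,1,1,1],"delta_pos":[[0,0.7,0],[0,1.4,0],[0,2.1,0],[0,2.5,0]],"turn":[[0,0,0],[0,0,0],[0,0,0],[0,0,0]]}'; done
python3 - <<'E'
from cell import arm,cams
from h import *
import cv2
print(arm.get_state()['contact_force'])
p,d=cams.capture("scene");W=cloud(d,cams.calibration("scene"));np.savez("scene3.npz",p=p,d=d,W=W)
cv2.imwrite("pics/s3.png",cv2.resize(p[190:270,280:360,::-1],None,fx=7,fy=7,interpolation=cv2.INTER_CUBIC))
E
```

```text
time_s: 11.55
eef_pos: [0.4534, -0.0823, 0.0871]
tcp_rot: [[-0.0, -0.104, 0.995], [-0.005, 0.995, 0.104], [-1.0, -0.005, -0.001]]
contact_force: [4.0, -3.3, -5.4]
width: 0.0258
[ 4.02158961 -3.32148012 -5.38525227]
```

View pics/s3.png

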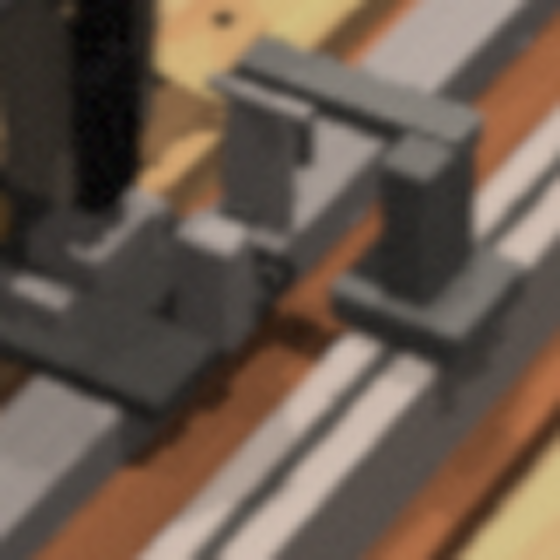

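Dog at (215,270) close to the flap (260,170), with no contact rise yet. Continue.

```bash
python3 -m crank '{"grip":[1,1,1],"delta_pos":[[0,0.7,0],[0,1.4,0],[0,2,0]],"turn":[[0,0,0],[0,0,0],[0,0,0]]}'
python3 -m crank '{"grip":[1,1,1],"delta_pos":[[0,0.7,0],[0,1.4,0],[0,2,0]],"turn":[[0,0,0],[0,0,0],[0,0,0]]}'
```

```text
time_s: 11.9
eef_pos: [0.4532, -0.0805, 0.0871]
tcp_rot: [[-0.0, -0.104, 0.995], [-0.005, 0.995, 0.104], [-1.0, -0.005, -0.001]]
contact_force: [4.2, -3.4, -5.6]
width: 0.026
time_s: 12.2
eef_pos: [0.453, -0.0787, 0.0871]
tcp_rot: [[-0.0, -0.104, 0.995], [-0.006, 0.995, 0.104], [-1.0, -0.006, -0.001]]
contact_force: [3.5, -4.2, -5.2]
width: 0.0259
```

```bash
python3 -m crank '{"grip":[1,1,1],"delta_pos":[[0,0.5,0],[0,1,0],[0,1.5,0]],"turn":[[0,0,0],[0,0,0],[0,0,0]]}'
python3 -m crank '{"grip":[1,1,1],"delta_pos":[[0,0.5,0],[0,1,0],[0,1.3,0]],"turn":[[0,0,0],[0,0,0],[0,0,0]]}'
```

```text
time_s: 12.5
eef_pos: [0.4528, -0.0774, 0.0871]
tcp_rot: [[0.0, -0.104, 0.995], [-0.006, 0.995, 0.104], [-1.0, -0.006, -0.001]]
contact_force: [4.5, -4.0, -5.5]
width: 0.026
time_s: 12.8
eef_pos: [0.4528, -0.0763, 0.0871]
tcp_rot: [[0.0, -0.104, 0.995], [-0.006, 0.995, 0.104], [-1.0, -0.006, -0.0]]
contact_force: [3.8, -3.7, -6.0]
width: 0.026
```

```bash
python3 -m crank '{"grip":[1,1,1],"delta_pos":[[0,0.5,0],[0,1,0],[0,1.3,0]],"turn":[[0,0,0],[0,0,0],[0,0,0]]}'
python3 - <<'E'
from cell import arm,cams
from h import *
import cv2
p,d=cams.capture("scene");W=cloud(d,cams.calibration("scene"));np.savez("scene4.npz",p=p,d=d,W=W)
A=np.load("scene1.npz")['p']
cv2.imwrite("pics/s4.png",cv2.resize(np.hstack([A[190:250,290:350,::-1],p[190:250,290:350,::-1]]),None,fx=6.5,fy=6.5,interpolation=cv2.INTER_CUBIC))
E
```

```text
time_s: 13.1
eef_pos: [0.4527, -0.0753, 0.0871]
tcp_rot: [[0.001, -0.104, 0.995], [-0.007, 0.995, 0.104], [-1.0, -0.007, -0.0]]
contact_force: [3.2, -5.1, -6.3]
width: 0.0258
```

View pics/s4.png

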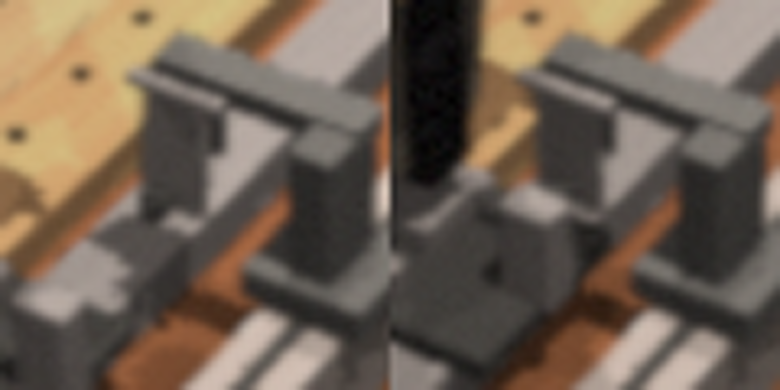

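The right crop shows the dog (540,250) right in front of the screw, and the flap (575,160) still about as it hung. The force may just be starting to rise.

```bash
python3 -m crank '{"grip":[1,1,1],"delta_pos":[[0,0.4,0],[0,0.8,0],[0,1,0]],"turn":[[0,0,0],[0,0,0],[0,0,0]]}'
python3 -c "
from cell import arm
print(arm.get_state()['tau'].round(2), arm.get_state()['eef_pos'])"
```

```text
time_s: 13.45
eef_pos: [0.4526, -0.0752, 0.0871]
tcp_rot: [[0.001, -0.104, 0.995], [-0.009, 0.995, 0.104], [-1.0, -0.009, -0.0]]
contact_force: [4.5, -7.5, -7.9]
width: 0.0259
[ 2.990e+00 -3.069e+01 -2.813e+01  4.700e-01  1.540e+00  1.000e-02] [ 0.45263457 -0.07523724  0.08711155]
```

```bash
python3 -m crank '{"grip":[1,1],"delta_pos":[[0,0.5,0],[0,0.8,0]],"turn":[[0,0,0],[0,0,0]]}'
```

```text
time_s: 13.65
eef_pos: [0.4526, -0.0753, 0.0871]
tcp_rot: [[0.001, -0.104, 0.995], [-0.011, 0.995, 0.104], [-1.0, -0.011, -0.0]]
contact_force: [3.8, -6.9, -6.9]
width: 0.0257
```

```bash
python3 -m crank '{"grip":[1,1],"delta_pos":[[0,0.5,0],[0,0.8,0]],"turn":[[0,0,0],[0,0,0]]}'
```

```text
time_s: 13.85
eef_pos: [0.4526, -0.0753, 0.0871]
tcp_rot: [[0.001, -0.104, 0.995], [-0.012, 0.995, 0.104], [-1.0, -0.013, 0.0]]
contact_force: [3.8, -7.8, -7.1]
width: 0.0262
```

```bash
python3 -m crank '{"grip":[1,1,1],"delta_pos":[[0,0.8,0],[0,1.2,0],[0,1.2,0]],"turn":[[0,0,0],[0,0,0],[0,0,0]]}'
```

```text
time_s: 14.15
eef_pos: [0.4526, -0.0753, 0.0872]
tcp_rot: [[0.002, -0.104, 0.995], [-0.015, 0.994, 0.104], [-1.0, -0.015, 0.0]]
contact_force: [3.8, -7.9, -6.6]
width: 0.0261
```

Run:
```python
from cell import arm,cams
from h import *
import cv2
F=[]
p,d=cams.capture("scene");W=cloud(d,cams.calibration("scene"));np.savez("scene5.npz",p=p,d=d,W=W)
print(arm.get_state()['contact_force'])
A=np.load("scene1.npz")['p']
cv2.imwrite("pics/s5.png",cv2.resize(np.hstack([A[190:250,290:350,::-1],p[190:250,290:350,::-1]]),None,fx=6.5,fy=6.5,interpolation=cv2.INTER_CUBIC))
for n in("wrist","top"):
    p,d=cams.capture(n); np.savez(n+"5.npz",p=p,d=d,W=cloud(d,cams.calibration(n))); 
    if n=="top":p=cv2.resize(p[230:310,260:340],None,fx=6,fy=6,interpolation=cv2.INTER_CUBIC)
    cv2.imwrite(f"pics/{n}5.png",p[:,:,::-1])
    print(arm.get_state()['contact_force'],arm.get_state()['eef_pos'])
```

```text
[ 3.12677303 -8.12332505 -6.60352512]
[ 3.50390769 -7.82063481 -6.77034035] [ 0.45261698 -0.07529306  0.08716006]
[ 4.51633451 -7.21338394 -7.36145176] [ 0.45263496 -0.07530796  0.08716575]
```

View pics/s5.png

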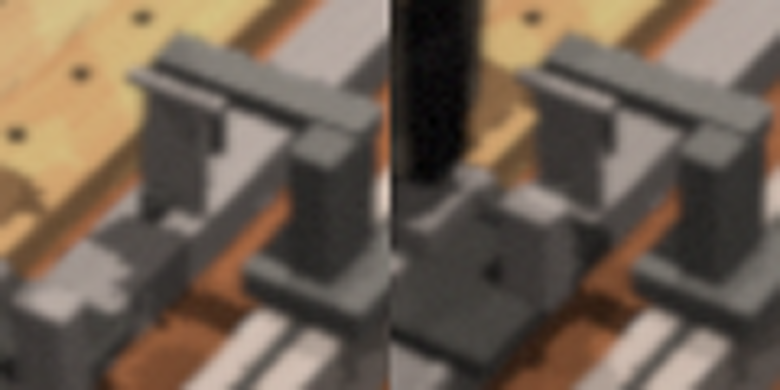

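View pics/wrist5.png

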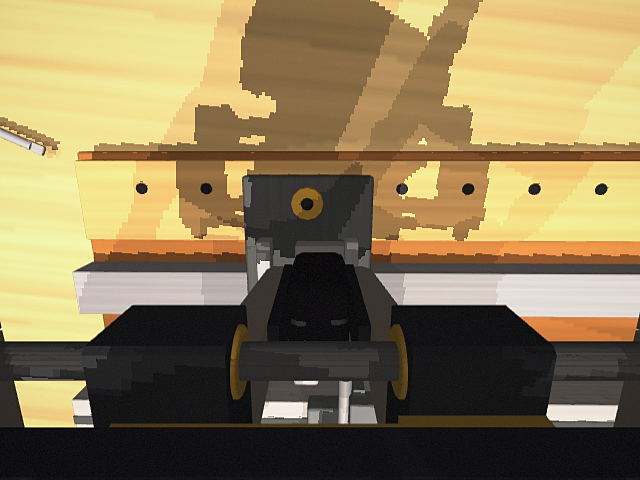

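View pics/top5.png

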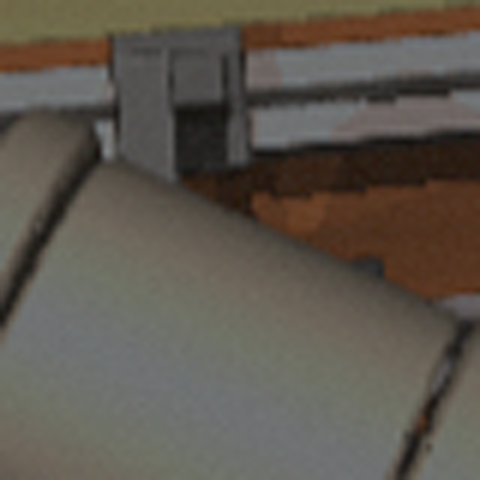

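The right crop shows the flap lower edge at (605,210), moved about 10 px towards +y from its hanging place. The wrist view shows the carriage lags now to -y of the handle (lugs at (262,245) and (352,250)), so the play is taken up. I check the flap tilt numerically before pressing to 10 N.

Run:
```python
from h import *
y=np.radians(5.87);R=np.array([[np.cos(y),-np.sin(y)],[np.sin(y),np.cos(y)]])
for n in("scene1","scene3","scene4","scene5"):
    W=np.load(n+".npz")['W'];J=(W[...,:2]-np.array([.4947,-.018]))@R; H=W[...,2]
    m=(H>.085)&(H<.110)&(J[...,1]>-.075)&(J[...,1]<-.03)&(J[...,0]>-.012)&(J[...,0]<.014)
    q=np.c_[J[m],H[m]]
    for _ in range(4):
        A=np.c_[q[:,0],q[:,2],np.ones(len(q))];c=np.linalg.lstsq(A,q[:,1],rcond=None)[0];r=q[:,1]-A@c;q=q[abs(r)<max(2*np.std(r),.0012)]
    print(n,len(q),"dy/dz",c[1].round(3),"y at z=.09",(c@[0,.09,1]).round(4), np.std(r).round(4))
    m=(H>.119)&(H<.131)&(J[...,1]>-.08)&(J[...,1]<0)&(J[...,0]>-.02)&(J[...,0]<.09);print(" clip arm",J[m].mean(0).round(4))
    m=(H>.082)&(H<.088)&(J[...,1]>-.15)&(J[...,1]<-.03)&(abs(J[...,0])<.02); print(" dog top",J[m].mean(0).round(4))
```

```text
scene1 101 dy/dz 0.091 y at z=.09 -0.0447 0.0011
 clip arm [ 0.0339 -0.0364]
 dog top [ 0.0016 -0.0873]
scene3 101 dy/dz 0.123 y at z=.09 -0.0449 0.0012
 clip arm [ 0.0336 -0.0361]
 dog top [ 0.0016 -0.0598]
scene4 95 dy/dz 0.01 y at z=.09 -0.0424 0.0013
 clip arm [ 0.0341 -0.0364]
 dog top [ 0.002  -0.0551]
scene5 102 dy/dz 0.016 y at z=.09 -0.0425 0.0013
 clip arm [ 0.0337 -0.0363]
 dog top [ 0.0016 -0.0545]
```

The flap tilt fell from ~0.12 to ~0.01, so it is flush, and the clip is unmoved. Now press to about 10 N while taking out the small tilt.

```bash
python3 -m crank '{"grip":[1,1,1,1],"delta_pos":[[0,0.6,0],[0,1.2,0],[0,1.6,0],[0,1.6,0]],"turn":[[0,0,0.005],[0,0,0.01],[0,0,0.014],[0,0,0.014]]}'
```

```text
time_s: 14.7
eef_pos: [0.4526, -0.0752, 0.0872]
tcp_rot: [[0.001, -0.104, 0.995], [-0.004, 0.995, 0.104], [-1.0, -0.004, 0.0]]
contact_force: [4.4, -7.7, -6.9]
width: 0.0257
```

```bash
python3 -m crank '{"grip":[1,1,1,1],"delta_pos":[[0,0.8,0],[0,1.6,0],[0,2.2,0],[0,2.2,0]],"turn":[[0,0,0],[0,0,0],[0,0,0],[0,0,0]]}'
```

```text
time_s: 15.1
eef_pos: [0.4526, -0.075, 0.0872]
tcp_rot: [[0.002, -0.104, 0.995], [-0.008, 0.995, 0.104], [-1.0, -0.008, 0.001]]
contact_force: [4.2, -11.4, -9.2]
width: 0.026
```

Reading ≈ 11.8 N along the slide (contact at the flap ≈ 7 N). Now relax the command, open and lift away.

```bash
python3 -m crank '{"grip":[1,0.3,0,0,0,0],"delta_pos":[[0,0,0],[0,0,0],[0,0,0],[0,0,0],[0,0,0],[0,0,0]],"turn":[[0,0,0],[0,0,0],[0,0,0],[0,0,0],[0,0,0],[0,0,0]]}'
python3 -c "
from cell import arm
print(arm.get_state()['contact_force'].round(2))"
```

```text
time_s: 15.7
eef_pos: [0.4526, -0.0749, 0.0873]
tcp_rot: [[0.001, -0.105, 0.995], [-0.008, 0.994, 0.105], [-1.0, -0.008, 0.001]]
contact_force: [-0.6, 0.5, -0.4]
width: 0.0461
[-0.63  0.54 -0.43]
```

Free and force-free. Lift up and look.

```bash
python3 -m crank '{"grip":[0,0,0,0,0,0,0,0,0,0,0,0],"delta_pos":[[-8,0,0],[-20,0,0],[-40,0,0],[-65,0,0],[-90,0,0],[-115,0,0],[-135,0,0],[-135,-30,-30],[-135,-70,-70],[-135,-110,-110],[-135,-140,-140],[-135,-140,-140]],"turn":[[0,0,0],[0,0,0],[0,0,0],[0,0,0],[0,0,0],[0,0,0],[0,0,0],[0,0,0],[0,0,0],[0,0,0],[0,0,0],[0,0,0]]}'
python3 - <<'E'
from cell import arm,cams
from h import *
import cv2
y=np.radians(5.87);R=np.array([[np.cos(y),-np.sin(y)],[np.sin(y),np.cos(y)]])
for n in("scene","top"):
    p,d=cams.capture(n); W=cloud(d,cams.calibration(n)); np.savez(n+"6.npz",p=p,d=d,W=W)
    J=(W[...,:2]-np.array([.4947,-.018]))@R; H=W[...,2]
    for nm,m in(("arm",(H>.119)&(H<.131)&(J[...,1]>-.08)&(J[...,1]<0)&(J[...,0]>-.02)&(J[...,0]<.09)),("handle",(H>.122)&(H<.132)&(J[...,1]>-.12)&(J[...,1]<-.02)&(J[...,0]<-.025)&(J[...,0]>-.08)),
      ("dog",(H>.082)&(H<.09)&(J[...,1]>-.1)&(J[...,1]<-.052)&(abs(J[...,0])<.02)),("plate",(H>.046)&(H<.054)&(J[...,1]>-.13)&(J[...,1]<0)&(J[...,0]<0.005)&(J[...,0]>-.12))):
        q=J[m]
        if len(q):print(n,nm,len(q),np.percentile(q[:,1],[2,50,98]).round(4),q.mean(0).round(4))
    m=(H>.090)&(H<.110)&(J[...,1]>-.075)&(J[...,1]<-.03)&(J[...,0]>-.012)&(J[...,0]<.014)
    q=np.c_[J[m],H[m]]
    if n=="scene":
      for _ in range(4):
        A=np.c_[q[:,0],q[:,2],np.ones(len(q))];c=np.linalg.lstsq(A,q[:,1],rcond=None)[0];r=q[:,1]-A@c;q=q[abs(r)<max(2*np.std(r),.0012)]
      print("flap tilt",c[1].round(3),len(q))
    a=(230,340,220,420) if n=="top" else (150,300,230,430)
    cv2.imwrite(f"pics/{n}6.png",cv2.convertScaleAbs(cv2.resize(p[a[0]:a[1],a[2]:a[3],::-1],None,fx=3.9,fy=3.9,interpolation=cv2.INTER_CUBIC),alpha=1.3))
E
```

```text
time_s: 16.9
eef_pos: [0.3252, -0.2314, 0.2248]
tcp_rot: [[0.002, -0.097, 0.995], [-0.011, 0.995, 0.097], [-1.0, -0.012, 0.001]]
contact_force: [-0.5, 1.1, 0.5]
width: 0.0459
scene arm 286 [-0.0553 -0.0362 -0.0242] [ 0.034  -0.0364]
scene handle 120 [-0.0674 -0.0566 -0.0433] [-0.0468 -0.0565]
scene dog 47 [-0.0686 -0.0623 -0.054 ] [ 0.0017 -0.0619]
scene plate 715 [-0.0989 -0.0753 -0.0281] [-0.0454 -0.0731]
flap tilt -0.021 77
top arm 496 [-0.0505 -0.0306 -0.021 ] [ 0.0344 -0.0315]
top handle 248 [-0.0623 -0.0502 -0.0382] [-0.0465 -0.0502]
top dog 71 [-0.0638 -0.0577 -0.0523] [ 0.004  -0.0578]
top plate 1630 [-0.094  -0.0647 -0.0206] [-0.0482 -0.0595]
```

View pics/scene6.png

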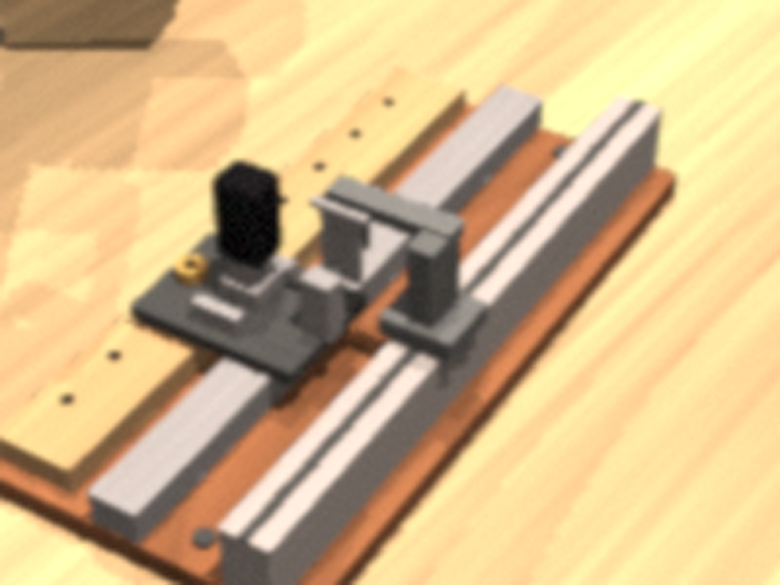

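View pics/top6.png

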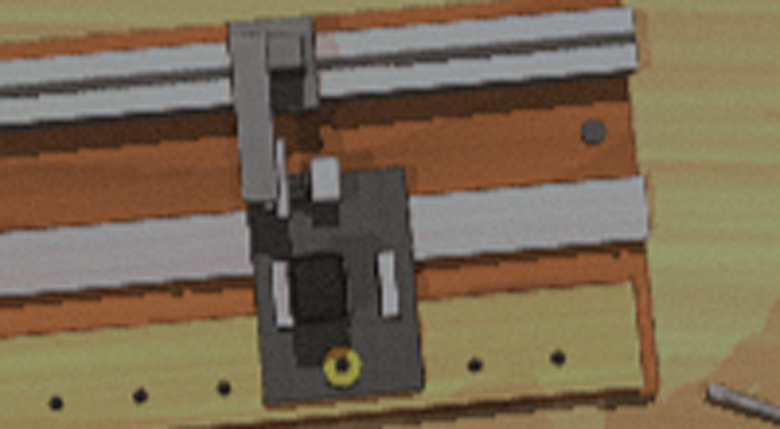

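The final pictures show the handle (247,215 scene; 320,285 top) standing against the lug on the stop side, the dog (325,180 top) on the screw, and the flap (283,180 top) upright. Measured in the top view, the handle sits about +7 mm in the carriage and the clip has shifted about 0.1 mm. The arm is clear, so I'm handing in.

```bash
python3 -c "
from cell import arm
print(arm.sign_off()); print(arm.get_state()['time_s'],arm.get_state()['contact_force'])"
```

```text
the job is handed in; nothing more can be done
None
the job is handed in; nothing more can be done
```

The carriage is now pressed against the set screw from the -y side, and the job was handed in at about 17 s. No verdict was reported.

**What I did:** I gripped the handle with the jaws along the slide and drew the carriage under the flap until it was well clear. I then brought it back up in small steps until it stopped against the screw. I pressed it home, let the force off, opened the gripper and lifted the arm away.

**Pressing force:** the press peaked at about 11.8 N at the handle, a little over the 10 N asked for but below the 14 N at which the clip slips.

**Last checks:**

| Check | Result |
|---|---|
| Flap after drawing back | Looked hanging as at the start, before I began the final approach |
| Flap at the end | Fitted tilt −0.02 rad, against about 0.12 hanging; the fit is good to a few hundredths |
| Handle in the carriage | +7 mm towards the stop (top view); the scene view gave about +5.4 mm, but it sees the block sides, so I trust it less |
| Clip shift | About 0.1 mm or less in both cameras |
| Dog face to stop face | About 12 mm, a rough estimate |
| Robot | Free of everything, with force readings near zero |

I did not measure the bystanders again at the end, but the arm stayed away from them. The two cameras also disagreed by about 4–6 mm in y, so I compared positions only within one camera.

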